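# Seat the conical tube in the dry-block heater

### The arm

A 6-joint arm with a two-finger parallel gripper is mounted at the origin on the work surface. World frame = base frame: x ahead of the robot, y to its left, z up, the work surface at z = 0. Lengths are in m, angles in degrees, forces in N, time in s.
With the tool pointing down it reaches from about 0.375 to 0.9 m from the base axis. Payload 3.1 kg.
Tool frame: the origin (TCP) lies on the centre line of the jaws, within the pads' length; the fingertips stand 8 mm ahead of it and the grasp point (between the pads) lies 11 mm behind it (bot.tip_extent is the distance from the TCP to the fingertips, in m); z points along the fingers, y is the line along which they close (so a half turn about z gives the same grasp; the last joint's range is limited). The gripper opens to 87 mm and grips with 3 to 60 N. Pads are 19 mm wide; open, the fingers measure 117 mm over their backs; the gripper's body (75 mm by 190 mm) begins 51 mm behind the grasp point.
Start: joints at [-83.222, 30.224, 82.088, -0, 67.689, -10.227], TCP at [0.183, -0.598, 0.231] pointing down, gripper open.
Joint ranges: [-176.69, 176.69], [-43.24, 126.21], [12.49, 139.97], [-82, 262], [0, 151.66], [-163.58, 163.58]. Speed limits (degrees/s): [159.86, 159.86, 180, 180, 180, 180].

### API

Orientations are given as a 3x3 rotation matrix whose columns are the frame's x, y, z axes.
In Python, from rig import bot, vision, workorder gives the robot as it stands.
- The arm moves only by the shell command python3 -m handwheel 'ROWS'. ROWS is JSON, a list of rows, each an object with "delta_rot": the turn, a rotation vector about the tool's x, y, z in rad, a list of three; "xyz": the shift along the tool's x, y, z in mm, a list of three; "hand": the closure, from -1 (fully open) to 1 (shut). A call has exactly 5 rows; each row is the pose to reach, as a shift and turn from the pose commanded when the call began, along the tool's axes at that moment; what a row does not reach only later rows make up. A row lasts 1/8 s, in which the tool goes at most 62.5 mm and 10.7 degrees, less where a joint would pass 70% of its speed; a pose out of reach is approached as far as the arm can. A call with a gripper value outside its range is refused whole. The fingers move at their own pace and stop on an object; the grip force is fixed at half the most. Time passes only in rows, so rows that repeat a pose let the fingers close, or fill a call up. It gives the time, the measured TCP pose, the force, the opening and the grip force at its end, in the units of the state.
- bot.read_state(): the state, without advancing time (a new reading comes with each control period).
- vision.capture(name): name is "side" or "top"; returns the picture (400x640x3 uint8, red, green, blue); there is no depth.
- vision.camera_model(name): a dict with "camera_matrix" (3x3 intrinsics, pixels), "dist_coeffs" ([k1, k2, p1, p2, k3] as OpenCV has them; the pictures are not rectified), "camera_from_world" (4x4, takes a point from world to camera coordinates). Camera axes: x right, y up, looking along -z (the intrinsics and any distortion apply to the point x, -y, -z); pixel columns grow to the right and rows downward; lengths in m; the calibration is good to about 2 mm. A picture is of the moment at which its call begins. camera_model takes no time and is no camera call.
- workorder.hand_in(): hands the job in; it is judged then, once.
The state is a dict: "time_s": time; "joint_positions": joint angles; "qvel": joint speeds; "tau": joint torques, N m; "position": TCP position; "tcp_rot": TCP orientation; "force": force on the tool from outside, world axes, zero at the start; "moment": the same for the moment, N m; "opening": opening from 0.0 (shut) to 1.0 (fully open); "grasp_force": force on a finger pad.
Only numpy, scipy, OpenCV 4.12 (cv2) and the standard library are available. Lean on these libraries where they do the work, as an engineer would, in place of code of your own. Each camera call takes 0.05 s, during which the arm holds its last target. There are 200 camera calls.

### The job

Take the long tube with the tapered bottom from the slanted rest and stand it upright in the heater's conical well, lowering it in the grip (not dropping it) until its taper is fully home, then let go of it. Leave the short flat-bottomed tube lying in its place in the rest.

Things in the scene. Friction and masses are not known exactly. Their poses are not given: they have to be found in the camera images.
- tube: long white sample tube, 118 mm, 45 to 90 g. From the tip: 38 mm cone, 12 to 30 mm diameter; 30 mm cylinder to 92 mm; ribbed grey cap, 36 mm diameter, 92 to 118 mm. Origin at centre of tip, z along the tube to the cap. Starts leaning 25 degrees from vertical, cap towards the rest's -x (roughly to the robot). The trough under it ends 78 mm from the tip: the cap is free.
- flat_tube: short white tube, to be left alone: 100 mm long, 30 mm diameter down to a flat bottom, no taper, grey 36 mm cap. Origin at centre of bottom, z towards the cap. Leans in the rest's other place, parallel to the long tube, axes 90 mm apart.
- rest: slanted grey plastic tube rest, fixed: foot plate 150 x 190 x 10 mm, two troughs 45 mm to its +y and -y, 40 mm wide; either tube may lie in either. Origin at centre of underside, z up. Troughs lean 25 degrees from vertical towards its -x; a tube's tip is 30 mm above the bench and 30 mm to the origin's +x.
- well (a point): centre of the conical well's mouth, 95 mm above the bench, top of the aluminium block in the white heater (fixed, 220 x 190 mm, nothing higher than the mouth). z up, x along the 220 mm side. Mouth 37 mm wide, narrowing with the tube's own taper; the seated tube's tip is 52 mm straight below this point. The four 14 mm vial holes lie to its -y.
Not all that is in view belongs to the job. What is shaped like the tube but brown or pink is not meant.

How it is judged (in metres and radians):
On the way:
1. the tube, still in the grip, is lowered into the conical well until its tip is within 25 mm of the seated depth (z of tube in the frame of well below -0.027 m and horizontal distance between tube and well below 0.015 m and contact force between the fingers and tube above 0.5 N), for 0.1 s.
At the end, for the whole second after the job is handed in: The long tube stands released and at rest in the conical well, its tip within 10 mm of the well's axis and within 10 mm of the seated depth, upright within 10 degrees; the short tube is within 30 mm of where it was (horizontal distance between tube and well below 0.01 m and z of tube in the frame of well below -0.042 m and angle between tube's own z axis and vertical below 0.175 rad and linear speed of tube below 0.02 m/s and distance of flat_tube from where it was at the start of the episode below 0.03 m); the robot touches nothing.
It fails at once if the short flat-bottomed tube is knocked or moved more than 30 mm (distance of flat_tube from where it was at the start of the episode above 0.03 m).
It also fails if it takes over 38 s, if anything falls off the work surface, if the arm or the gripper's body presses on something with over 40 N, if the wrist force passes 120 N, or if a joint passes its speed limit or range.

## Working session

There is one attempt and no reset: what is moved stays moved. The work goes in short steps, Python scripts to look and compute and a shell command to move; the robot and the scene stay as the last step left them, time stands still between calls to the robot, and variables do not carry over. Pictures are saved under pics/ and viewed, at most 10 in all, crops included, and the job is handed in when it is done.

```bash
mkdir -p pics; python3 - <<'E'
from rig import bot, vision
import cv2
for n in("side","top"):
    cv2.imwrite(f"pics/{n}0.png",vision.capture(n)[:,:,::-1])
    m=vision.camera_model(n);print(n,m)
s=bot.read_state();print(s['position'],s['tcp_rot'],s['time_s'])
E
```

```text
side {'camera_matrix': array([[506.20369968,   0.        , 323.16490198],
       [  0.        , 506.20369968, 199.81102086],
       [  0.        ,   0.        ,   1.        ]]), 'dist_coeffs': array([-0.09025083,  0.        ,  0.        ,  0.        ,  0.        ]), 'camera_from_world': array([[-0.95327255, -0.30209935,  0.00272401,  0.52419608],
       [ 0.18776343, -0.58537446,  0.78872152, -0.0845551 ],
       [-0.23667769,  0.75237805,  0.61474462, -1.29012838],
       [ 0.        ,  0.        ,  0.        ,  1.        ]])}
top {'camera_matrix': array([[370.66045381,   0.        , 317.5566118 ],
       [  0.        , 370.66045381, 194.13486839],
       [  0.        ,   0.        ,   1.        ]]), 'dist_coeffs': array([-0.07688691,  0.        ,  0.        ,  0.        ,  0.        ]), 'camera_from_world': array([[ 0.00693894, -0.99988894,  0.01318897,  0.10279435],
       [ 0.9910604 ,  0.00863377,  0.13313429, -0.53271701],
       [-0.13323338,  0.01214726,  0.99101025, -1.01355941],
       [ 0.        ,  0.        ,  0.        ,  1.        ]])}
[ 0.18273676 -0.59699794  0.22964434] [[ 9.56258197e-01  2.92523833e-01 -2.60665264e-04]
 [ 2.92523753e-01 -9.56256150e-01  2.00738312e-03]
 [ 3.37944642e-04 -1.99582735e-03 -9.99997951e-01]] 0.1
```

View pics/side0.png

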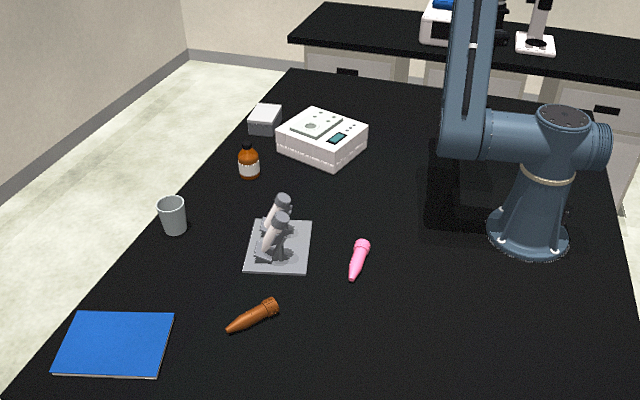

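View pics/top0.png

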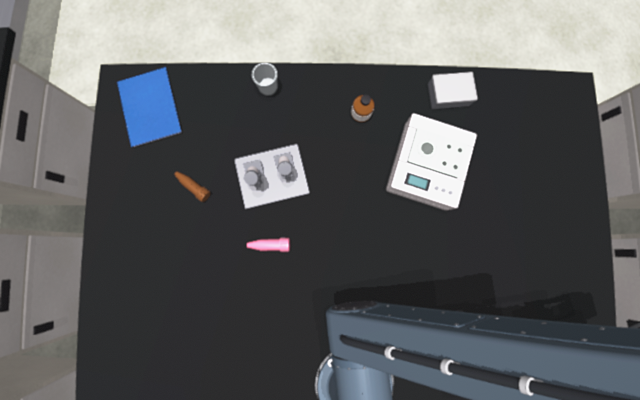

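The side view shows the rest at (280,245) with two capped tubes, caps at about (283,202) and (280,220). The heater is at (322,138), with decoys in pink at (358,260) and brown at (252,316). In the top view the caps are at (252,178) and (286,168), and the well mouth is at (428,148). The candidates are those two white tubes plus the pink one at (268,245) and the brown one at (192,187), both ruled out by colour. I'll take close crops to tell the long tube from the short one.

```bash
cat > h.py <<'E'
import numpy as np, cv2
from rig import bot, vision
M={n:vision.camera_model(n) for n in("side","top")}
F=np.diag([1.,-1,-1])
def proj(n,p):
    m=M[n];T=m['camera_from_world'];R=F@T[:3,:3];t=F@T[:3,3]
    return cv2.projectPoints(np.atleast_2d(np.array(p,float)),cv2.Rodrigues(R)[0],t,m['camera_matrix'],m['dist_coeffs'])[0][:,0]
def ray(n,uv):
    m=M[n];T=m['camera_from_world'];R=F@T[:3,:3];t=F@T[:3,3]
    q=cv2.undistortPoints(np.array([[uv]],float),m['camera_matrix'],m['dist_coeffs'])[0,0]
    return -R.T@t, R.T@np.array([*q,1])
def onz(n,uv,z):
    o,d=ray(n,uv);return o+d*(z-o[2])/d[2]
def tri(a,b):
    o1,d1=ray("side",a);o2,d2=ray("top",b)
    s=np.linalg.lstsq(np.c_[d1,-d2],o2-o1,rcond=None)[0]
    p,q=o1+s[0]*d1,o2+s[1]*d2
    return (p+q)/2,np.linalg.norm(p-q)
E
python3 - <<'E'
from h import *
t=cv2.imread("pics/top0.png");s=cv2.imread("pics/side0.png")
a=cv2.resize(s[175:285,230:330],(400,440),interpolation=cv2.INTER_CUBIC)
b=cv2.resize(t[130:220,225:325],(400,360),interpolation=cv2.INTER_CUBIC)
b=cv2.copyMakeBorder(b,0,80,0,0,cv2.BORDER_CONSTANT)
cv2.imwrite("pics/crop.png",np.hstack([a,b]))
c=cv2.resize(t[105:215,380:490],(550,550),interpolation=cv2.INTER_CUBIC);cv2.imwrite("pics/well.png",c)
# rest foot plate outline in top
g=cv2.cvtColor(t,cv2.COLOR_BGR2GRAY)
m=np.zeros_like(g);m[130:225,225:320]=(g[130:225,225:320]>90)*255
m=cv2.morphologyEx(m,cv2.MORPH_CLOSE,np.ones((5,5)))
k=max(cv2.findContours(m,0,1)[0],key=cv2.contourArea)
r=cv2.approxPolyDP(cv2.convexHull(k),5,True)[:,0];print("rest",r)
P=np.array([onz("top",u,.01) for u in r]);print(P.round(4));print(np.linalg.norm(P-np.roll(P,-1,0),axis=1),P.mean(0))
E
```

```text
rest [[297 144]
 [309 192]
 [245 208]
 [235 158]]
[[0.6841 0.1684 0.01  ]
 [0.5413 0.1315 0.01  ]
 [0.4931 0.3156 0.01  ]
 [0.6403 0.3501 0.01  ]]
[0.14750827 0.1903061  0.15122341 0.18691983] [0.58969495 0.24140144 0.01      ]
```

View pics/crop.png

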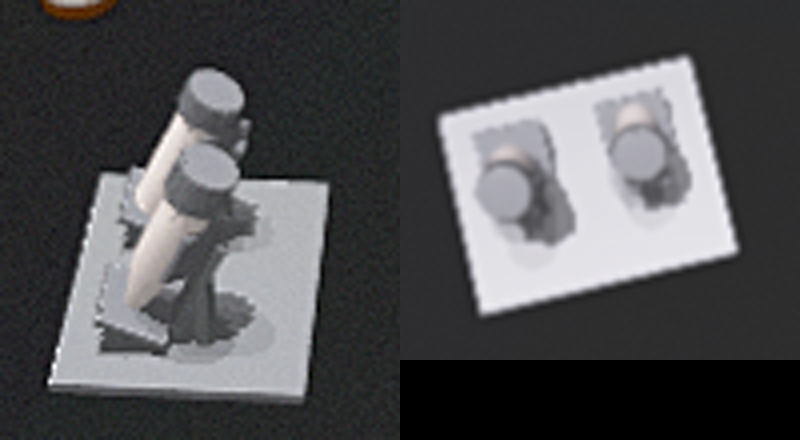

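View pics/well.png

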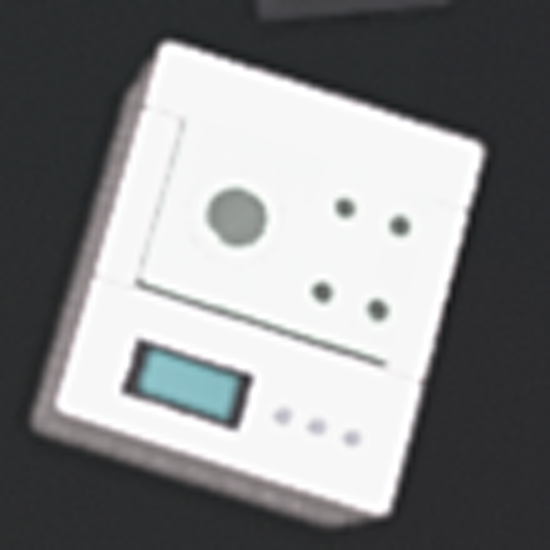

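The crop shows the near tube, at top (251,178) and side (282,217), narrowing to a taper, and its cap reaches further along the lean. The other, at top (284,168), shows no taper and is shorter. The well mouth is at top (427.4,148.4), with the vial holes on its right side. I'll triangulate both caps and predict them from the rest pose to confirm the choice.

```bash
python3 - <<'E'
from h import *
t=cv2.imread("pics/top0.png")
P=np.array([[.6841,.1684],[.5413,.1315],[.4931,.3156],[.6403,.3501]])
c=P.mean(0);y=(P[2]+P[3]-P[0]-P[1]);x=(P[0]+P[3]-P[1]-P[2]);
ay=np.arctan2(-y[0],y[1]);ax=np.arctan2(x[1],x[0]);print("rest",c,"yaw",np.degrees([ax,ay]))
a=(ax+ay)/2;X=np.array([np.cos(a),np.sin(a),0]);Y=np.array([-np.sin(a),np.cos(a),0]);Z=np.array([0,0,1])
A=-X*np.sin(np.radians(25))+Z*np.cos(np.radians(25))
for nm,sy,uvs,uvt in(("left/near",1,(282.5,217),(251,178.2)),("right/far",-1,(284.2,198.2),(284.5,168.5))):
    tip=np.array([*c,0])+.03*X+.03*Z+sy*.045*Y
    p,e=tri(uvs,uvt)
    print(nm,"tip",tip.round(4),"tri cap",p.round(4),"gap",e,"len along axis",(p-tip)@A, "off-axis",((p-tip)-((p-tip)@A)*A).round(4))
    for L in(.1,.118): print(L,(tip+L*A).round(4),proj("side",tip+L*A),proj("top",tip+L*A))
# well
g=cv2.cvtColor(t,cv2.COLOR_BGR2GRAY)
m=np.zeros_like(g);m[135:162,415:441]=(g[135:162,415:441]<200)*255
k=max(cv2.findContours(m,0,1)[0],key=cv2.contourArea);mo=cv2.moments(k);uv=(mo['m10']/mo['m00'],mo['m01']/mo['m00'])
print("well uv",uv,onz("top",uv,.095),"diam px",cv2.minEnclosingCircle(k)[1]*2)
s=cv2.imread("pics/side0.png");w=onz("top",uv,.095);print("side pred",proj("side",w))
g=cv2.cvtColor(s,cv2.COLOR_BGR2GRAY);print(g[118:134,298:324])
for i in((393.7,186),): pass
E
```

```text
rest [0.5897 0.2414] yaw [13.83151685 14.11729454]
left/near tip [0.6079 0.2923 0.03  ] tri cap [0.5577 0.2797 0.1336] gap 0.001646115451802814 len along axis 0.11572957410233951 off-axis [-0.0027 -0.0008 -0.0013]
0.1 [0.5669 0.2821 0.1206] [[278.21028327 221.18987033]] [[251.07171747 175.904464  ]]
0.118 [0.5596 0.2803 0.1369] [[281.21444925 215.75731293]] [[250.65103693 177.58541145]]
right/far tip [0.6297 0.205  0.03  ] tri cap [0.5871 0.1951 0.1174] gap 0.0018477635024446697 len along axis 0.09764901906388468 off-axis [-0.0025  0.0001 -0.0011]
0.1 [0.5887 0.1948 0.1206] [[283.20376301 196.83705487]] [[284.62260033 168.01399022]]
0.118 [0.5813 0.1929 0.1369] [[286.07896791 191.50991515]] [[284.80644594 169.54829438]]
well uv (426.87827715355803, 147.98876404494382) [ 0.65418861 -0.19139849  0.095     ] diam px 11.823753356933594
side pred [[309.51887331 125.46588875]]
[[255 255 255 255 254 253 251 252 252 252 252 252 252 253 255 255 254 255
  255 254 253 253 252 253 252 253]
 [255 255 255 252 250 251 251 251 252 252 252 252 252 252 252 253 254 252
  250 253 252 252 252 252 252 252
[... 828 characters left out ...]
62 173 230
  255 253 236 244 254 252 252 252]
 [254 252 252 251 250 252 253 255 250 245 227 215 215 214 220 236 248 254
  252 236 248 254 253 252 252 253]
 [255 255 254 254 253 252 251 252 237 252 249 254 254 254 250 243 237 246
  253 248 254 253 252 252 253 255]
 [220 248 255 254 255 255 253 251 239 250 250 249 248 250 253 250 244 249
  254 254 253 253 252 254 255 255]
 [124 158 203 213 247 255 255 255 255 254 252 248 248 250 253 253 253 253
  253 253 253 254 255 255 255 227]
 [114 120 118 122 153 210 232 248 255 255 255 255 254 252 252 252 252 252
  252 253 254 255 255 249 209 122]
 [214 104 116 120 111 118 124 161 216 242 249 255 255 255 254 253 252 252
  254 255 255 255 240 148 103 106]]
```

The cap lengths measure 116 mm and 98 mm, so the near/left tube (side 282,217) is the long one. Its tip is at (0.608,0.292,0.03), with axis yaw 14°. The well is at (0.654,-0.191,0.095), and the side view agrees: predicted (309.5,125.5), seen about (310,125). Next I'll work out the moves: grip the cap along the tube's own axis, closing along the rest's y.

```bash
cat >> h.py <<'E'
from scipy.spatial.transform import Rotation as Ro
yaw=np.radians(14);X=np.array([np.cos(yaw),np.sin(yaw),0]);Y=np.array([-np.sin(yaw),np.cos(yaw),0]);Z=np.array([0,0,1.])
A=-X*np.sin(np.radians(25))+Z*np.cos(np.radians(25))
TIP=np.array([.6075,.2922,.0295]);WELL=np.array([.654,-.191,.095])
RT=np.c_[np.cross(-Y,-A),-Y,-A]
def delta(p,R,p0=None,R0=None):
    s=bot.read_state();p0=s['position'] if p0 is None else p0;R0=np.array(s['tcp_rot']) if R0 is None else R0
    print("xyz",(R0.T@(p-p0)*1000).round(1),"rot",Ro.from_matrix(R0.T@R).as_rotvec().round(3),"t",round(s['time_s'],2),"F",np.round(s['force'],1),"open",round(s['opening'],3),"grip",round(s['grasp_force'],1))
E
python3 - <<'E'
from h import *
R0=np.array(bot.read_state()['tcp_rot']);p=np.array([.183,-.598,.231])
for q in([.42,-.40,.30],[.50,-.10,.32],[.51,.19,.32]):
    delta(np.array(q),R0,p,R0);p=np.array(q)
delta(TIP+.204*A,RT,p,R0);print(TIP+.204*A)
E
```

```text
xyz [ 284.6 -120.1  -68.7] rot [0. 0. 0.] t 0.1 F [-0.3  0.9 -0.3] open 0.999 grip 0.0
xyz [ 164.3 -263.5  -19.4] rot [0. 0. 0.] t 0.1 F [-0.3  0.9 -0.3] open 0.999 grip 0.0
xyz [  94.4 -274.4    0.6] rot [0. 0. 0.] t 0.1 F [-0.3  0.9 -0.3] open 0.999 grip 0.0
xyz [ 37.  -73.5 105.8] rot [-0.013  0.436  0.051] t 0.1 F [-0.3  0.9 -0.3] open 0.999 grip 0.0
[0.5238468  0.27134292 0.21438679]
```

```bash
python3 -m handwheel '[{"xyz":[57,-24,-14],"delta_rot":[0,0,0],"hand":-1},{"xyz":[114,-48,-28],"delta_rot":[0,0,0],"hand":-1},{"xyz":[171,-72,-42],"delta_rot":[0,0,0],"hand":-1},{"xyz":[228,-96,-56],"delta_rot":[0,0,0],"hand":-1},{"xyz":[285,-120,-70],"delta_rot":[0,0,0],"hand":-1}]'
python3 -m handwheel '[{"xyz":[32,-52,-4],"delta_rot":[0,0,0],"hand":-1},{"xyz":[65,-105,-8],"delta_rot":[0,0,0],"hand":-1},{"xyz":[98,-157,-12],"delta_rot":[0,0,0],"hand":-1},{"xyz":[131,-210,-16],"delta_rot":[0,0,0],"hand":-1},{"xyz":[164,-263,-20],"delta_rot":[0,0,0],"hand":-1}]'
python3 -m handwheel '[{"xyz":[19,-55,0],"delta_rot":[0,0,0],"hand":-1},{"xyz":[38,-110,0],"delta_rot":[0,0,0],"hand":-1},{"xyz":[56,-164,0],"delta_rot":[0,0,0],"hand":-1},{"xyz":[75,-219,0],"delta_rot":[0,0,0],"hand":-1},{"xyz":[94,-274,0],"delta_rot":[0,0,0],"hand":-1}]'
python3 - <<'E'
from h import *
delta(TIP+.204*A,RT)
E
```

```text
time_s: 0.72
position: [0.418, -0.4008, 0.2996]
tcp_rot: [[0.956, 0.292, -0.0], [0.292, -0.956, 0.001], [-0.0, -0.001, -1.0]]
force: [0.4, -0.7, -0.2]
opening: 1.0
grasp_force: 0.0
time_s: 1.35
position: [0.4968, -0.101, 0.3194]
tcp_rot: [[0.956, 0.292, -0.0], [0.292, -0.956, 0.0], [-0.0, -0.0, -1.0]]
force: [0.2, 0.2, -0.7]
opening: 0.994
grasp_force: 0.0
time_s: 1.98
position: [0.5061, 0.1883, 0.3192]
tcp_rot: [[0.956, 0.292, -0.0], [0.292, -0.956, -0.0], [-0.001, 0.0, -1.0]]
force: [1.1, 0.1, 0.5]
opening: 1.002
grasp_force: 0.0
xyz [ 41.3 -74.2 104.8] rot [-0.011  0.437  0.052] t 1.98 F [1.1 0.1 0.5] open 1.002 grip 0.0
```

```bash
python3 -m handwheel '[{"xyz":[9,-18,26],"delta_rot":[0,0.11,0.013],"hand":-0.6},{"xyz":[18,-37,52],"delta_rot":[-0.005,0.22,0.026],"hand":-0.6},{"xyz":[28,-55,79],"delta_rot":[-0.01,0.33,0.04],"hand":-0.6},{"xyz":[37,-74,106],"delta_rot":[-0.012,0.436,0.051],"hand":-0.6},{"xyz":[37,-74,106],"delta_rot":[-0.012,0.436,0.051],"hand":-0.6}]'
python3 - <<'E'
from h import *
delta(TIP+.204*A,RT)
delta(TIP+.094*A,RT)
a=vision.capture("side")[:,:,::-1];b=vision.capture("top")[:,:,::-1]
f=lambda i:cv2.resize(np.ascontiguousarray(i),(400,480),interpolation=cv2.INTER_CUBIC)
cv2.imwrite("pics/pre.png",np.hstack([f(a[150:294,220:340]),f(b[100:244,200:320])]))
E
```

```text
time_s: 2.6
position: [0.516, 0.268, 0.21]
tcp_rot: [[0.883, 0.245, 0.401], [0.224, -0.97, 0.1], [0.413, 0.001, -0.911]]
force: [-0.1, -0.7, 0.3]
opening: 0.806
grasp_force: 0.0
xyz [ 9.5 -1.3 -0.5] rot [0.    0.01  0.003] t 2.6 F [-0.1 -0.7  0.3] open 0.806 grip 0.0
xyz [ 10.7  -1.3 109.5] rot [0.    0.01  0.003] t 2.6 F [-0.1 -0.7  0.3] open 0.806 grip 0.0
```

View pics/pre.png

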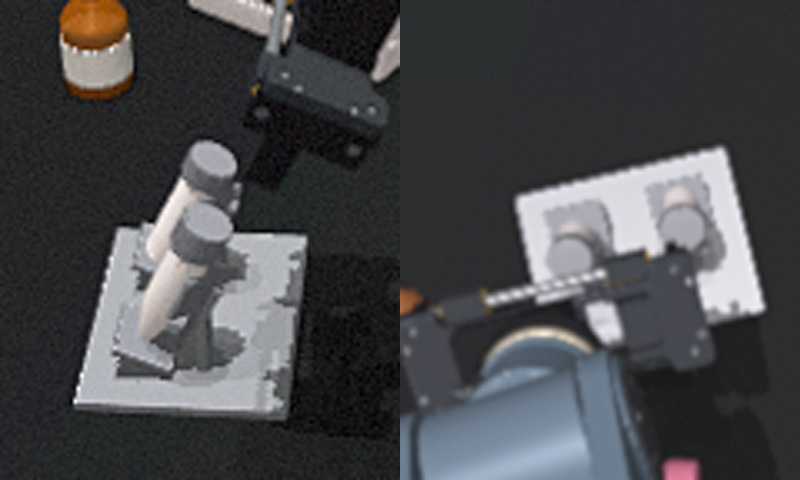

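The side crop shows the tubes undisturbed and part of the gripper at the upper right. The top crop shows the gripper body over the robot side of the rest. The fingers don't appear where I expected, so I'll check the projection and the settled pose.

```bash
python3 - <<'E'
from h import *
s=bot.read_state();p=s['position'];R=np.array(s['tcp_rot'])
print(p,s['qvel'],s['joint_positions']);delta(TIP+.204*A,RT)
pts=[p,p-.062*R[:,2],p+.035*R[:,1],p-.035*R[:,1]];print(proj("side",pts),proj("top",pts))
i=vision.capture("side");cv2.imwrite("pics/side1.png",i[:,:,::-1])
E
```

```text
[0.52069654 0.26809442 0.21387737] [-0.83554356 -0.85797788 -2.230479   -0.0091128  -0.55598103  0.31416448] [ 16.98035075  21.93593272 107.2777809   -2.9377605   25.9006773
  95.26946087]
xyz [ 3.7 -2.4  1.2] rot [0.    0.001 0.001] t 2.7 F [ 0.   0.8 -0. ] open 0.801 grip 0.0
[[298.53163411 188.11392795]
 [310.40889808 166.7556385 ]
 [300.12924772 178.58496667]
 [296.85201948 198.14326151]] [[249.88346811 188.12160719]
 [248.09086964 195.78453135]
 [264.41384147 184.66208393]
 [235.35158282 191.58717016]]
```

View pics/side1.png

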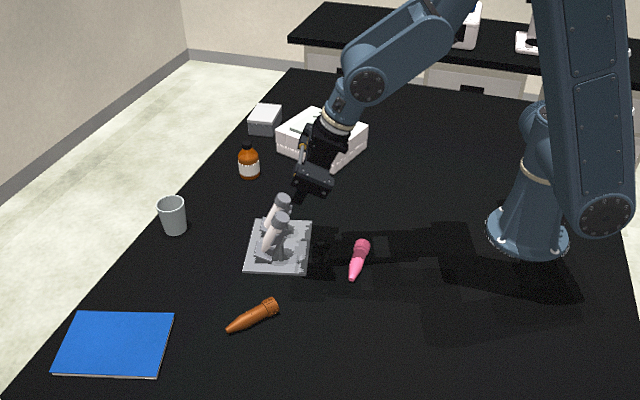

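The pose agrees: the fingertips show at about (298,189) as projected, directly up-axis of the near tube's cap at (280,218). Now I'll go down along the axis in two stages.

```bash
python3 -m handwheel '[{"xyz":[0,0,20],"delta_rot":[0,0,0],"hand":-0.6},{"xyz":[0,0,40],"delta_rot":[0,0,0],"hand":-0.6},{"xyz":[0,0,60],"delta_rot":[0,0,0],"hand":-0.6},{"xyz":[0,0,60],"delta_rot":[0,0,0],"hand":-0.6},{"xyz":[0,0,60],"delta_rot":[0,0,0],"hand":-0.6}]'
python3 - <<'E'
from h import *
delta(TIP+.094*A,RT)
s=bot.read_state();p=s['position'];print(proj("side",[p,TIP+.118*A]),proj("top",[p]))
a=vision.capture("side")[:,:,::-1];b=vision.capture("top")[:,:,::-1]
f=lambda i:cv2.resize(np.ascontiguousarray(i),(400,400),interpolation=cv2.INTER_CUBIC)
cv2.imwrite("pics/pre2.png",np.hstack([f(a[170:270,230:330]),f(b[130:230,210:310])]))
E
```

```text
time_s: 3.38
position: [0.546, 0.2739, 0.1606]
tcp_rot: [[0.879, 0.242, 0.412], [0.219, -0.97, 0.102], [0.424, 0.001, -0.905]]
force: [0.4, -0.6, 0.2]
opening: 0.801
grasp_force: 0.0
xyz [ 2.6 -2.9 51.9] rot [ 0.001 -0.002  0.   ] t 3.38 F [ 0.4 -0.6  0.2] open 0.801 grip 0.0
[[287.49348075 206.96023734]
 [281.43121125 215.93169511]] [[251.44899647 181.28298743]]
```

View pics/pre2.png

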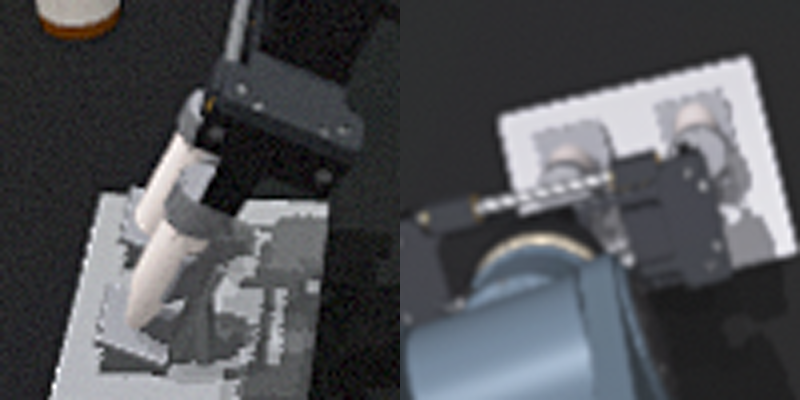

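The fingers are just above the near cap (side about 281,215) and in line with it, and the neighbour is untouched. I'll descend the remaining 52 mm with a small lateral correction, then close.

```bash
python3 -m handwheel '[{"xyz":[1,-2,15],"delta_rot":[0,0,0],"hand":-0.6},{"xyz":[1,-2,32],"delta_rot":[0,0,0],"hand":-0.6},{"xyz":[1,-2,50],"delta_rot":[0,0,0],"hand":-0.6},{"xyz":[1,-2,50],"delta_rot":[0,0,0],"hand":-0.6},{"xyz":[1,-2,50],"delta_rot":[0,0,0],"hand":-0.6}]'
python3 -m handwheel '[{"xyz":[0,0,0],"delta_rot":[0,0,0],"hand":0},{"xyz":[0,0,0],"delta_rot":[0,0,0],"hand":1},{"xyz":[0,0,0],"delta_rot":[0,0,0],"hand":1},{"xyz":[0,0,0],"delta_rot":[0,0,0],"hand":1},{"xyz":[0,0,0],"delta_rot":[0,0,0],"hand":1}]'
python3 - <<'E'
from h import *
delta(TIP+.094*A,RT)
E
```

```text
time_s: 4.1
position: [0.5655, 0.2814, 0.1137]
tcp_rot: [[0.88, 0.242, 0.409], [0.22, -0.97, 0.102], [0.422, 0.001, -0.907]]
force: [-0.9, -0.1, 0.6]
opening: 0.799
grasp_force: 0.0
time_s: 4.72
position: [0.5658, 0.2814, 0.1145]
tcp_rot: [[0.879, 0.242, 0.41], [0.22, -0.97, 0.102], [0.423, 0.001, -0.906]]
force: [-1.1, -0.1, 0.9]
opening: 0.402
grasp_force: 30.0
xyz [ 3.1 -0.3  1.2] rot [ 0.    -0.     0.001] t 4.72 F [-1.1 -0.1  0.9] open 0.402 grip 30.0
```

The cap is gripped: opening 35 mm, 30 N. I'll lift along the axis, then compute the transfer.

```bash
python3 -m handwheel '[{"xyz":[0,0,-20],"delta_rot":[0,0,0],"hand":1},{"xyz":[0,0,-55],"delta_rot":[0,0,0],"hand":1},{"xyz":[0,0,-95],"delta_rot":[0,0,0],"hand":1},{"xyz":[0,0,-135],"delta_rot":[0,0,0],"hand":1},{"xyz":[0,0,-170],"delta_rot":[0,0,0],"hand":1}]'
python3 - <<'E'
from h import *
s=bot.read_state()
# upright tool, yaw kept as grip; hover: tip 60 mm above mouth
D=np.c_[X,-Y,-Z]; Rc=RT
p=TIP+np.array([0,0,0])+.264*A
for q,R in(([.52,.22,.31],D),([.57,-.04,.31],None),([.654,-.191,.29],None)):
    q=np.array(q);delta(q,D,p,Rc);p=q;Rc=D
E
```

```text
time_s: 5.35
position: [0.4951, 0.2639, 0.2694]
tcp_rot: [[0.879, 0.242, 0.41], [0.22, -0.97, 0.102], [0.422, 0.001, -0.907]]
force: [0.4, -0.4, -1.3]
opening: 0.405
grasp_force: 30.0
xyz [ 25.8  48.9 -33.5] rot [-0.    -0.436 -0.   ] t 5.35 F [ 0.4 -0.4 -1.3] open 0.405 grip 30.0
xyz [-14.4 264.4   0. ] rot [0. 0. 0.] t 5.35 F [ 0.4 -0.4 -1.3] open 0.405 grip 30.0
xyz [ 45.  166.8  20. ] rot [0. 0. 0.] t 5.35 F [ 0.4 -0.4 -1.3] open 0.405 grip 30.0
```

```bash
python3 -m handwheel '[{"xyz":[6,12,-8],"delta_rot":[0,-0.11,0],"hand":1},{"xyz":[13,24,-17],"delta_rot":[0,-0.22,0],"hand":1},{"xyz":[19,36,-25],"delta_rot":[0,-0.33,0],"hand":1},{"xyz":[26,49,-34],"delta_rot":[0,-0.436,0],"hand":1},{"xyz":[26,49,-34],"delta_rot":[0,-0.436,0],"hand":1}]'
python3 -m handwheel '[{"xyz":[-3,50,0],"delta_rot":[0,0,0],"hand":1},{"xyz":[-6,105,0],"delta_rot":[0,0,0],"hand":1},{"xyz":[-9,160,0],"delta_rot":[0,0,0],"hand":1},{"xyz":[-12,215,0],"delta_rot":[0,0,0],"hand":1},{"xyz":[-14,264,0],"delta_rot":[0,0,0],"hand":1}]'
python3 -m handwheel '[{"xyz":[11,42,5],"delta_rot":[0,0,0],"hand":1},{"xyz":[22,84,10],"delta_rot":[0,0,0],"hand":1},{"xyz":[34,126,15],"delta_rot":[0,0,0],"hand":1},{"xyz":[45,167,20],"delta_rot":[0,0,0],"hand":1},{"xyz":[45,167,20],"delta_rot":[0,0,0],"hand":1}]'
python3 -m handwheel '[{"xyz":[0,0,0],"delta_rot":[0,0,0],"hand":1},{"xyz":[0,0,0],"delta_rot":[0,0,0],"hand":1},{"xyz":[0,0,0],"delta_rot":[0,0,0],"hand":1},{"xyz":[0,0,0],"delta_rot":[0,0,0],"hand":1},{"xyz":[0,0,0],"delta_rot":[0,0,0],"hand":1}]'
python3 - <<'E'
from h import *
D=np.c_[X,-Y,-Z]
delta(np.array([.654,-.191,.29]),D)
s=bot.read_state();p=s['position'];R=np.array(s['tcp_rot'])
pts=[p,p+.094*R[:,2],WELL];print(p,"side",proj("side",pts).round(1),"top",proj("top",pts).round(1))
a=vision.capture("side")[:,:,::-1];b=vision.capture("top")[:,:,::-1]
cv2.imwrite("pics/s2.png",a);cv2.imwrite("pics/t2.png",b)
f=lambda i:cv2.resize(np.ascontiguousarray(i),(400,480),interpolation=cv2.INTER_CUBIC)
cv2.imwrite("pics/hov.png",np.hstack([f(a[48:168,260:360]),f(b[100:220,380:480])]))
E
```

```text
time_s: 5.98
position: [0.5192, 0.2185, 0.3104]
tcp_rot: [[0.971, 0.241, 0.004], [0.241, -0.971, 0.0], [0.003, 0.001, -1.0]]
force: [0.1, 0.2, -2.0]
opening: 0.401
grasp_force: 30.0
time_s: 6.6
position: [0.566, -0.0414, 0.3094]
tcp_rot: [[0.97, 0.242, -0.0], [0.242, -0.97, -0.0], [-0.0, -0.0, -1.0]]
force: [0.3, 0.7, -1.4]
opening: 0.4
grasp_force: 30.0
time_s: 7.22
position: [0.6511, -0.1935, 0.2881]
tcp_rot: [[0.971, 0.24, -0.001], [0.24, -0.971, -0.0], [-0.001, 0.0, -1.0]]
force: [-0.7, 1.3, -1.2]
opening: 0.406
grasp_force: 30.0
time_s: 7.85
position: [0.6514, -0.1915, 0.2907]
tcp_rot: [[0.97, 0.243, 0.001], [0.243, -0.97, -0.001], [0.0, 0.001, -1.0]]
force: [-0.5, 0.5, -0.2]
opening: 0.404
grasp_force: 30.0
xyz [2.7 0.1 0.7] rot [ 0.001 -0.     0.001] t 7.85 F [-0.5  0.5 -0.2] open 0.404 grip 30.0
[ 0.6513686  -0.19154223  0.29069181] side [[309.6  64.6]
 [310.   95. ]
 [309.5 125.5]] top [[453.5 126.8]
 [439.4 138.6]
 [426.7 148.1]]
```

View pics/hov.png

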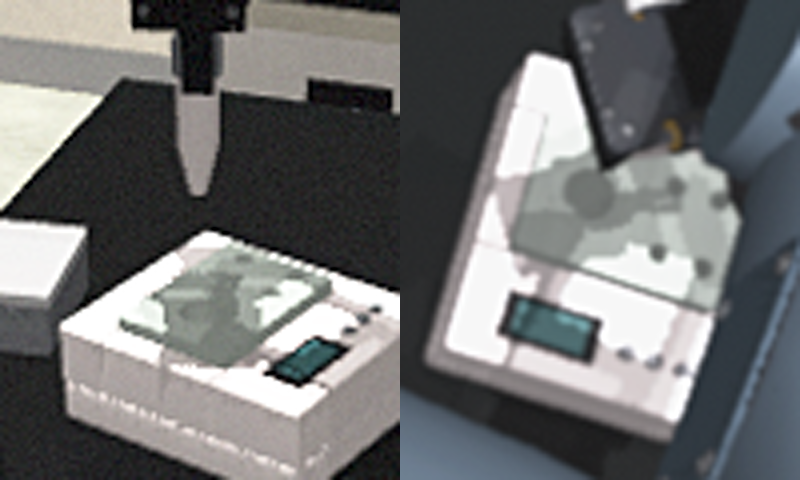

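In the side crop the tube hangs upright, with its tip at (309.7,97). That column matches the well's (309.5–310), and the grip centred it in y. Lower it 120 mm of about 151, then check forces.

```bash
python3 -m handwheel '[{"xyz":[1,0,30],"delta_rot":[0,0,0],"hand":1},{"xyz":[1,0,60],"delta_rot":[0,0,0],"hand":1},{"xyz":[1,0,80],"delta_rot":[0,0,0],"hand":1},{"xyz":[1,0,100],"delta_rot":[0,0,0],"hand":1},{"xyz":[1,0,100],"delta_rot":[0,0,0],"hand":1}]'
python3 -m handwheel '[{"xyz":[0,0,5],"delta_rot":[0,0,0],"hand":1},{"xyz":[0,0,10],"delta_rot":[0,0,0],"hand":1},{"xyz":[0,0,15],"delta_rot":[0,0,0],"hand":1},{"xyz":[0,0,20],"delta_rot":[0,0,0],"hand":1},{"xyz":[0,0,20],"delta_rot":[0,0,0],"hand":1}]'
python3 - <<'E'
from h import *
s=bot.read_state();p=s['position'];print(p,s['force'],s['moment'])
a=vision.capture("side")[:,:,::-1];cv2.imwrite("pics/low.png",cv2.resize(a[65:165,260:360],(600,600),interpolation=cv2.INTER_CUBIC))
E
```

```text
time_s: 8.57
position: [0.6511, -0.1912, 0.1885]
tcp_rot: [[0.97, 0.242, -0.004], [0.242, -0.97, 0.001], [-0.003, -0.002, -1.0]]
force: [-0.5, -0.2, -0.6]
opening: 0.403
grasp_force: 30.0
time_s: 9.2
position: [0.652, -0.1915, 0.1699]
tcp_rot: [[0.97, 0.242, -0.001], [0.242, -0.97, -0.0], [-0.001, -0.0, -1.0]]
force: [0.4, -0.6, -1.0]
opening: 0.404
grasp_force: 30.0
[ 0.65200151 -0.19146798  0.16987722] [ 0.37491116 -0.58902058 -1.02032031] [-0.00660875  0.025122    0.05529068]
```

View pics/low.png

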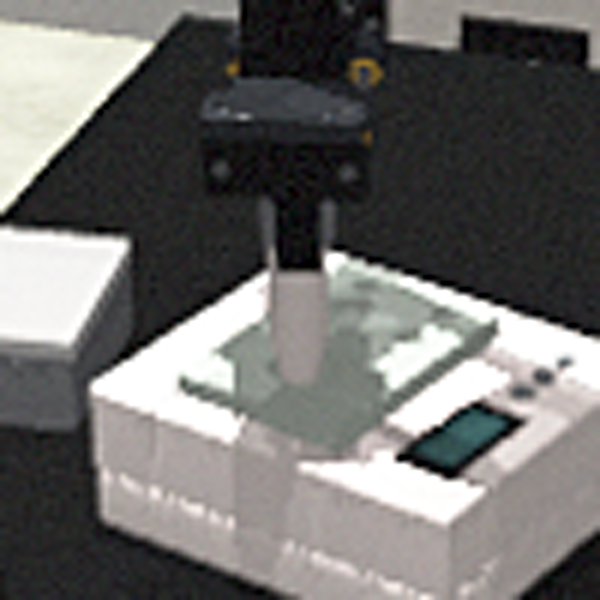

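The tube's cone enters the well at about (310,128), with no contact force. Continue gently.

```bash
python3 -m handwheel '[{"xyz":[0,0,4],"delta_rot":[0,0,0],"hand":1},{"xyz":[0,0,8],"delta_rot":[0,0,0],"hand":1},{"xyz":[0,0,12],"delta_rot":[0,0,0],"hand":1},{"xyz":[0,0,16],"delta_rot":[0,0,0],"hand":1},{"xyz":[0,0,20],"delta_rot":[0,0,0],"hand":1}]'
python3 -m handwheel '[{"xyz":[0,0,1],"delta_rot":[0,0,0],"hand":1},{"xyz":[0,0,2],"delta_rot":[0,0,0],"hand":1},{"xyz":[0,0,3],"delta_rot":[0,0,0],"hand":1},{"xyz":[0,0,4],"delta_rot":[0,0,0],"hand":1},{"xyz":[0,0,4],"delta_rot":[0,0,0],"hand":1}]'
```

```text
time_s: 9.88
position: [0.6523, -0.1917, 0.1501]
tcp_rot: [[0.97, 0.242, 0.0], [0.242, -0.97, -0.001], [-0.0, 0.001, -1.0]]
force: [-0.4, 0.0, -1.2]
opening: 0.403
grasp_force: 30.0
time_s: 10.5
position: [0.6523, -0.1916, 0.1464]
tcp_rot: [[0.97, 0.242, 0.0], [0.242, -0.97, -0.001], [-0.0, 0.001, -1.0]]
force: [0.7, -0.2, -1.0]
opening: 0.404
grasp_force: 30.0
```

```bash
for i in 1; do python3 -m handwheel '[{"xyz":[0,0,1],"delta_rot":[0,0,0],"hand":1},{"xyz":[0,0,2],"delta_rot":[0,0,0],"hand":1},{"xyz":[0,0,3],"delta_rot":[0,0,0],"hand":1},{"xyz":[0,0,4],"delta_rot":[0,0,0],"hand":1},{"xyz":[0,0,4],"delta_rot":[0,0,0],"hand":1}]'; done
```

```text
time_s: 11.12
position: [0.6522, -0.1918, 0.1424]
tcp_rot: [[0.97, 0.242, -0.0], [0.242, -0.97, -0.001], [-0.0, 0.001, -1.0]]
force: [0.2, -0.5, -0.8]
opening: 0.405
grasp_force: 30.0
```

```bash
python3 -m handwheel '[{"xyz":[0,0,1],"delta_rot":[0,0,0],"hand":1},{"xyz":[0,0,2],"delta_rot":[0,0,0],"hand":1},{"xyz":[0,0,3],"delta_rot":[0,0,0],"hand":1},{"xyz":[0,0,3],"delta_rot":[0,0,0],"hand":1},{"xyz":[0,0,3],"delta_rot":[0,0,0],"hand":1}]'
```

```text
time_s: 11.75
position: [0.6523, -0.1919, 0.1395]
tcp_rot: [[0.97, 0.242, 0.0], [0.242, -0.97, -0.001], [-0.0, 0.001, -1.0]]
force: [-1.2, -2.3, 0.4]
opening: 0.405
grasp_force: 30.0
```

Contact is starting: about 2 N lateral and Fz rising.

```bash
python3 -m handwheel '[{"xyz":[0,0,0.5],"delta_rot":[0,0,0],"hand":1},{"xyz":[0,0,1],"delta_rot":[0,0,0],"hand":1},{"xyz":[0,0,1.5],"delta_rot":[0,0,0],"hand":1},{"xyz":[0,0,1.5],"delta_rot":[0,0,0],"hand":1},{"xyz":[0,0,1.5],"delta_rot":[0,0,0],"hand":1}]'
```

```text
time_s: 12.38
position: [0.6525, -0.1919, 0.1383]
tcp_rot: [[0.97, 0.242, 0.001], [0.242, -0.97, -0.001], [0.0, 0.001, -1.0]]
force: [-2.6, -3.0, 3.9]
opening: 0.407
grasp_force: 30.0
```

```bash
python3 -m handwheel '[{"xyz":[-0.8,0.6,0],"delta_rot":[0,0,0],"hand":1},{"xyz":[-0.8,0.6,0.5],"delta_rot":[0,0,0],"hand":1},{"xyz":[-0.8,0.6,1],"delta_rot":[0,0,0],"hand":1},{"xyz":[-0.8,0.6,1.5],"delta_rot":[0,0,0],"hand":1},{"xyz":[-0.8,0.6,1.5],"delta_rot":[0,0,0],"hand":1}]'
```

```text
time_s: 13.0
position: [0.652, -0.1924, 0.1375]
tcp_rot: [[0.97, 0.242, 0.001], [0.242, -0.97, -0.001], [0.001, 0.001, -1.0]]
force: [-3.5, -1.8, 6.8]
opening: 0.407
grasp_force: 30.0
```

Commanded depth is now turning into force, at TCP z 0.1375 against 0.137 expected, so the taper is home. Release.

```bash
python3 -m handwheel '[{"xyz":[0,0,-0.5],"delta_rot":[0,0,0],"hand":0.1},{"xyz":[0,0,-0.5],"delta_rot":[0,0,0],"hand":-0.1},{"xyz":[0,0,-0.5],"delta_rot":[0,0,0],"hand":-0.4},{"xyz":[0,0,-0.5],"delta_rot":[0,0,0],"hand":-0.7},{"xyz":[0,0,-0.5],"delta_rot":[0,0,0],"hand":-0.7}]'
python3 -m handwheel '[{"xyz":[0,0,-15],"delta_rot":[0,0,0],"hand":-0.7},{"xyz":[0,0,-40],"delta_rot":[0,0,0],"hand":-0.7},{"xyz":[0,0,-70],"delta_rot":[0,0,0],"hand":-0.7},{"xyz":[0,0,-110],"delta_rot":[0,0,0],"hand":-0.7},{"xyz":[0,0,-150],"delta_rot":[0,0,0],"hand":-0.7}]'
python3 -m handwheel '[{"xyz":[-30,0,0],"delta_rot":[0,0,0],"hand":-0.7},{"xyz":[-80,0,0],"delta_rot":[0,0,0],"hand":-0.7},{"xyz":[-130,0,0],"delta_rot":[0,0,0],"hand":-0.7},{"xyz":[-130,0,0],"delta_rot":[0,0,0],"hand":-0.7},{"xyz":[-130,0,0],"delta_rot":[0,0,0],"hand":-0.7}]'
python3 - <<'E'
from h import *
a=vision.capture("side")[:,:,::-1];b=vision.capture("top")[:,:,::-1]
T=WELL-[0,0,.052]
print(proj("side",[T+[0,0,.118],T+[0,0,.092]]),proj("top",[T+[0,0,.118]]))
f=lambda i:cv2.resize(np.ascontiguousarray(i),(400,400),interpolation=cv2.INTER_CUBIC)
cv2.imwrite("pics/end.png",np.hstack([f(a[70:270,230:430]),f(b[60:220,330:490])]))
E
```

```text
time_s: 13.62
position: [0.6518, -0.1923, 0.1368]
tcp_rot: [[0.97, 0.242, 0.0], [0.242, -0.97, -0.0], [0.0, 0.0, -1.0]]
force: [0.1, -0.1, 0.7]
opening: 0.795
grasp_force: 0.0
time_s: 14.25
position: [0.6517, -0.1924, 0.2894]
tcp_rot: [[0.97, 0.242, 0.001], [0.242, -0.97, -0.001], [0.001, 0.001, -1.0]]
force: [0.1, 0.4, 1.0]
opening: 0.848
grasp_force: 0.0
time_s: 14.88
position: [0.5266, -0.2243, 0.2883]
tcp_rot: [[0.97, 0.242, 0.003], [0.242, -0.97, -0.002], [0.003, 0.003, -1.0]]
force: [0.7, -0.3, 0.8]
opening: 0.852
grasp_force: 0.0
[[309.24150127 105.9714739 ]
 [309.35861298 113.79681976]] [[434.48256012 141.507885  ]]
```

View pics/end.png

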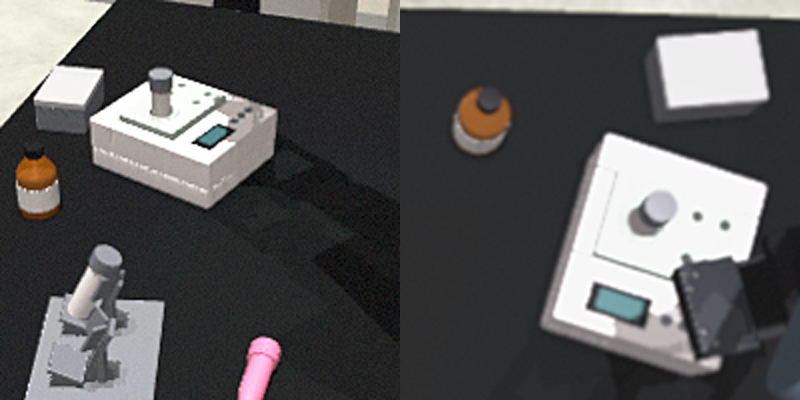

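The tube stands upright in the well. Its cap top is at side (310,106.5), predicted (309.2,106.0), and at top (433.6,142.8), predicted (434.5,141.5). The short tube is still in its trough and the gripper is clear.

```bash
python3 -c "
from rig import workorder
print(workorder.hand_in())"
```

```text
the job is handed in; nothing more can be done
None
```

I lowered the long tapered tube into the conical well in the grip until its taper was home, then released it; the short tube still lies in the rest, and the job was handed in at about 15 s (no verdict was returned).

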